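# Set the bronze thrust hubs out in order of size on the stock board

### The arm

A 7-joint arm with a two-finger parallel gripper is mounted at the origin on the work surface. World frame = base frame: x ahead of the robot, y to its left, z up, the work surface at z = 0. Lengths are in m, angles in degrees, forces in N, time in s.
With the tool pointing down it reaches from about 0.425 to 1.025 m from the base axis. Payload 9.4 kg.
Tool frame: the origin (TCP) lies midway between the tips of the shut fingers; the grasp point (between the pads) lies 19 mm behind it; z points along the fingers, y is the direction in which the jaws open and shut (so a half turn about z gives the same grasp; the last joint's range is limited). The gripper opens to 93 mm and grips with 3 to 60 N. Pads are 15 mm wide; open, the fingers measure 128 mm over their backs; the gripper's body (75 mm by 188 mm) begins 65 mm behind the grasp point.
Start: joints at [-78.879, 34.337, -0.143, 91.639, 0.103, 54.024, -4.572], TCP at [0.194, 0.699, 0.193] pointing down, gripper open.
Joint ranges: [-147.43, 147.43], [-19.82, 112.94], [-74.19, 73.91], [6.32, 146.72], [-59.91, 239.91], [6.04, 106.73], [-150.56, 150.56]. Speed limits (degrees/s): [127.2, 127.2, 172.46, 172.46, 180, 180, 180].

### API

Orientations are given as [roll, pitch, yaw] about the fixed x, y, z axes, in that order (R = Rz(yaw) Ry(pitch) Rx(roll)).
In Python, from station import bot gives the robot as it stands. The module is installed in compiled form; this text tells all that it offers.
- The arm moves only by the tool apply_moves, never from a script. Its argument "moves" is a list of rows, each an object with "xyz": the shift along the world's x, y, z in cm, a list of three; "delta_rot": the turn, a rotation vector about the world's x, y, z in rad, a list of three; "jaw": the opening, from 0 (shut) to 1 (fully open). A call has exactly 10 rows; each row shifts and turns the commanded pose from where the row before left it; what a row does not reach is not made up. A row lasts 1/8 s, in which the tool goes at most 62.5 mm and 10.7 degrees, less where a joint would pass 70% of its speed; a pose out of reach is approached as far as the arm can. A call is refused whole if a number of a shift passes 6.25 or a number of a turn 0.188, either way. A call with a gripper value outside its range is refused whole. The fingers move at their own pace and stop on an object; "force" is the grip in N (left out, the last holds). Time passes only in rows, so rows that do not move let the fingers close, or fill a call up. It gives the time, the measured TCP pose, the force and the opening at its end, in the units of the state.
- bot.state(): the state, without advancing time (a new reading comes with each control period).
- bot.camera(name): name is "scene" or "top" or "wrist"; returns a dict with "pixels" (384x512x3 uint8, red, green, blue), "camera_matrix" (3x3 intrinsics, pixels), "R" (3x3) and "t" (3): a world point X has camera coordinates R X + t. Camera axes: x right, y down, z forward; pixel columns grow to the right and rows downward; lengths in m; the calibration is good to about 2 mm. A picture is of the moment at which its call begins. There is no depth.
- bot.close_job(): hands the job in, once; it reports no verdict.
Trained networks look in a picture, given as the dict that the camera call returned (one of the last four; its "shot" number tells which), for a name from the list of things; names that differ only in an ending like _2 or _b are one class to them, and where a whole thing is asked for, a point or a joint stands for the part that bears it (a point fixed in the world has none). Each returns a list of dicts, best first, with "score" (0 to 1); they miss things now and then, are a little off and sometimes report something else, mostly with a low value. They report only what shows in the picture. A call takes as long as a camera call.
- bot.regions_of(name, picture): "mask" (384x512 bool, what is visible of it) and "bbox" ([centre column, centre row, width, height] in pixels, round what is visible of it).
The state is a dict: "time": time; "q": joint angles; "dq": joint speeds; "tau": joint torques, N m; "position": TCP position; "orientation": TCP orientation; "ft_force": force on the tool from outside, world axes, zero at the start; "ft_torque": the same for the moment, N m; "gripper_width": opening from 0.0 (shut) to 1.0 (fully open).
Only numpy, scipy, OpenCV 4.12 (cv2) and the standard library are available. Lean on these libraries where they do the work, as an engineer would, in place of code of your own. Each camera call takes 0.05 s, during which the arm holds its last target. There are 200 camera calls.

### The job

Four bronze propeller thrust hubs lie about the bench: line them up on the stock board in order of size, the smallest on the smallest rubber pad and so on up to the largest on the largest. Set each one down without dropping it, flange down and flat in the middle of its pad, and let go of it. Leave the orange kill switch and the steel drain plug where they are.

Things in the scene. Friction and masses are not known exactly. Their poses are not given: they have to be found in the camera images.
- hub_36: The smallest of four loose bronze thrust hubs, hat-shaped and round, flange down, boss up. Flange 36 mm across, 7 mm thick; on it an upright boss 22 mm across, its top 26 mm above the underside, with a dark 12 mm splined bore. About 100 g, give or take 30 %. Origin: centre of the underside; z up along the bore. Easily gripped from above by the boss.
- hub_48: The second smallest of four loose bronze thrust hubs, hat-shaped and round, flange down, boss up. Flange 48 mm across, 7 mm thick; on it an upright boss 30 mm across, its top 28 mm above the underside, with a dark 16 mm splined bore. About 190 g, give or take 30 %. Origin: centre of the underside; z up along the bore. Easily gripped from above by the boss.
- hub_60: The second largest of four loose bronze thrust hubs, hat-shaped and round, flange down, boss up. Flange 60 mm across, 7 mm thick; on it an upright boss 38 mm across, its top 30 mm above the underside, with a dark 21 mm splined bore. About 310 g, give or take 30 %. Origin: centre of the underside; z up along the bore. Easily gripped from above by the boss.
- hub_72: The largest of four loose bronze thrust hubs, hat-shaped and round, flange down, boss up. Flange 72 mm across, 7 mm thick; on it an upright boss 46 mm across, its top 32 mm above the underside, with a dark 26 mm splined bore. About 460 g, give or take 30 %. Origin: centre of the underside; z up along the bore. Easily gripped from above by the boss.
- pad_44: The smallest of four round black rubber pads in a row on a plywood stock board (290 x 100 x 16 mm, lying any way round): 44 mm across, fixed, flat top 20 mm above the bench and 4 mm above the board. Origin: centre of the pad's top; z up, x along the row towards the largest pad. Pad centres stand 56, 68, 80 mm apart, from the smallest on.
- pad_56: The second smallest of four round black rubber pads in a row on a plywood stock board (290 x 100 x 16 mm, lying any way round): 56 mm across, fixed, flat top 20 mm above the bench and 4 mm above the board. Origin: centre of the pad's top; z up, x along the row towards the largest pad. Pad centres stand 56, 68, 80 mm apart, from the smallest on.
- pad_68: The second largest of four round black rubber pads in a row on a plywood stock board (290 x 100 x 16 mm, lying any way round): 68 mm across, fixed, flat top 20 mm above the bench and 4 mm above the board. Origin: centre of the pad's top; z up, x along the row towards the largest pad. Pad centres stand 56, 68, 80 mm apart, from the smallest on.
- pad_80: The largest of four round black rubber pads in a row on a plywood stock board (290 x 100 x 16 mm, lying any way round): 80 mm across, fixed, flat top 20 mm above the bench and 4 mm above the board. Origin: centre of the pad's top; z up, x along the row towards the largest pad. Pad centres stand 56, 68, 80 mm apart, from the smallest on.
- kill_switch: Bystander: a loose orange plastic kill switch, 50 x 36 mm and 36 mm high, with a black collar and red button on top. Origin: centre of the underside, z up. To be left where it lies.
- drain_magnet: Bystander: a loose steel gearcase drain plug with magnet, standing on its 24 mm head, with a red sealing ring 28 mm across, 26 mm high. Origin: centre of the underside, z up. To be left where it stands.

How it is judged:
By the outcome, as a careful person would: the job done as asked, in the order asked, and still so for the second after the job is handed in, with the robot touching nothing.
It also fails if it takes over 96 s, if anything falls off the work surface, if the arm or the gripper's body presses on something with over 40 N, if the wrist force passes 120 N, or if a joint passes its speed limit or range.

## Working session

There is one attempt and no reset: what is moved stays moved. The work goes in short steps, Python scripts to look and compute and a tool call to move; the robot and the scene stay as the last step left them, time stands still between calls to the robot, and variables do not carry over. Pictures are saved under pics/ and viewed, about 12 in all and at most 16, crops included, and the job is handed in when it is done.

Besides the shell and the picture viewer there is one more tool, called after "Call:" in YAML: its name, and indented under it one key for each argument. apply_moves: Moves the arm, as the interface text tells. Its arguments: {"type":"object","properties":{"moves":{"type":"array"},"force":{"type":"number"}},"required":["moves"]}

```bash
mkdir -p pics
cat > h.py <<'E'
import numpy as np, cv2
from station import bot
def save(p,n): cv2.imwrite(f'pics/{n}.png',cv2.cvtColor(p['pixels'],cv2.COLOR_RGB2BGR))
def ray(p,uv,z):
    K,R,t=map(np.array,(p['camera_matrix'],p['R'],p['t'])); c=-R.T@t
    d=R.T@np.linalg.solve(K,[uv[0],uv[1],1]); return c+d*(z-c[2])/d[2]
def proj(p,X):
    c=np.array(p['R'])@X+np.array(p['t']); u=np.array(p['camera_matrix'])@c; return u[:2]/u[2]
E
python3 - <<'E'
from h import *
s=bot.state();print({k:np.round(v,3) for k,v in s.items()})
a=bot.camera('top');b=bot.camera('scene')
save(a,'top0');save(b,'scene0')
names=['hub_36','hub_48','hub_60','hub_72','pad_44','pad_56','pad_68','pad_80','kill_switch','drain_magnet']
for nm,p in (('top',a),('scene',b)):
    R=np.array(p['R']);print(nm,'cam at',np.round(-R.T@p['t'],3))
    for n in names:
        z=.02 if 'pad' in n else .0
        for r in bot.regions_of(n,p)[:3]:
            ys,xs=np.nonzero(r['mask']); print(n,round(r['score'],2),np.round(r['bbox'],1),len(xs),np.round(ray(p,(xs.mean(),ys.mean()),z),3))
E
```

```text
{'time': np.float64(0.0), 'q': array([-78.88 ,  34.386,  -0.146,  91.682,   0.105,  54.026,  -4.573]), 'dq': array([ 0.   , -0.092, -0.026, -0.083,  0.096, -0.041,  0.1  ]), 'tau': array([ 0.0000e+00, -7.6505e+01,  1.4970e+00, -2.5236e+01, -5.3000e-02,
        1.7000e-02,  0.0000e+00]), 'position': array([0.194, 0.698, 0.192]), 'orientation': array([-1.79907e+02,  1.00000e-02,  1.64489e+02]), 'ft_force': array([1.107, 0.907, 0.224]), 'ft_torque': array([ 0.019,  0.011, -0.069]), 'gripper_width': np.float64(0.998)}
top cam at [0.377 0.003 1.257]
hub_36 0.9 [168.7 233.8  22.   16.3] 357 [0.463 0.25  0.   ]
hub_36 0.83 [341.9 238.3  22.4  27.7] 497 [ 0.455 -0.254  0.   ]
hub_36 0.49 [161.9 178.2  13.   12.6] 113 [0.628 0.281 0.   ]
hub_48 0.9 [168.7 233.8  22.   16.3] 357 [0.463 0.25  0.   ]
hub_48 0.83 [341.9 238.3  22.4  27.7] 497 [ 0.455 -0.254  0.   ]
hub_48 0.49 [161.9 178.2  13.   12.6] 113 [0.628 0.281 0.   ]
hub_60 0.9 [168.7 233.8  22.   16.3] 357 [0.463 0.25  0.   ]
hub_60 0.83 [341.9 238.3  22.4  27.7] 497 [ 0.455 -0.254  0.   ]
hub_60 0.49 [161.9 178.2  13.   12.6] 113 [0.62
[... 2174 characters left out ...]
 [240.4 226.8  15.4  16.8] 243 [ 0.685 -0.053  0.02 ]
pad_56 0.66 [264.2 193.8  25.8  23.8] 420 [0.581 0.011 0.02 ]
pad_68 0.89 [278.2 176.6  32.2  18.5] 491 [0.515 0.054 0.02 ]
pad_68 0.69 [240.4 226.8  15.4  16.8] 243 [ 0.685 -0.053  0.02 ]
pad_68 0.66 [264.2 193.8  25.8  23.8] 420 [0.581 0.011 0.02 ]
pad_80 0.89 [278.2 176.6  32.2  18.5] 491 [0.515 0.054 0.02 ]
pad_80 0.69 [240.4 226.8  15.4  16.8] 243 [ 0.685 -0.053  0.02 ]
pad_80 0.66 [264.2 193.8  25.8  23.8] 420 [0.581 0.011 0.02 ]
kill_switch 0.72 [110.1 189.4  22.2  22.2] 322 [ 0.488 -0.39   0.   ]
drain_magnet 0.41 [409.8 163.2   7.7   5. ] 90 [0.466 0.417 0.   ]
drain_magnet 0.3 [251.5 212.6  24.4  18.7] 303 [ 0.618 -0.023  0.   ]
```

Run:
```python
import cv2
a=cv2.imread('pics/top0.png')[120:280,90:410];cv2.imwrite('pics/t0c.png',cv2.resize(a,(800,400),interpolation=cv2.INTER_CUBIC))
a=cv2.imread('pics/scene0.png')[120:270,80:440];cv2.imwrite('pics/s0c.png',cv2.resize(a,(800,333),interpolation=cv2.INTER_CUBIC))
```

```text
(no output)
```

View pics/t0c.png

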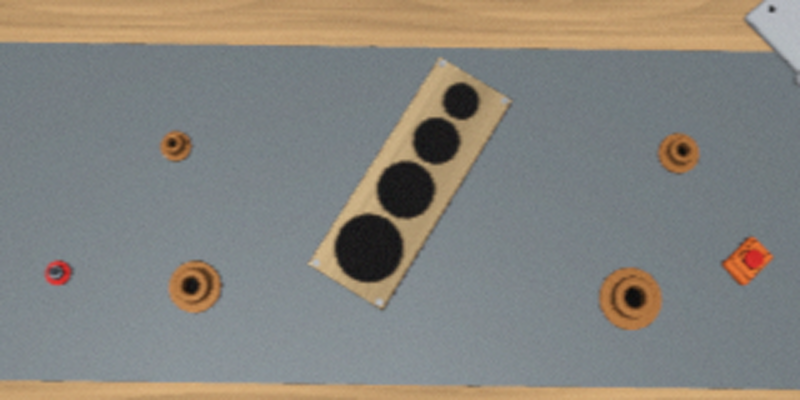

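View pics/s0c.png

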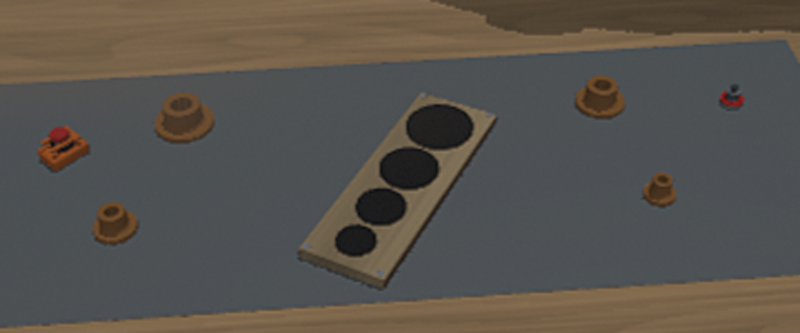

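The top crop shows the 72 hub at (631,298), the 60 at (195,287), the 48 at (679,153) and the 36 at (176,145). The pads run from the largest at (369,248) to the smallest at (461,101). The scene crop agrees. Next I fit silhouettes for exact positions.

```bash
cat >> h.py <<'E'
from scipy.optimize import least_squares
HUB={36:(.018,.011,.026),48:(.024,.015,.028),60:(.030,.019,.030),72:(.036,.023,.032)}
PAD={44:-.0,56:.056,68:.124,80:.204}
A=np.linspace(0,2*np.pi,73)
def circ(x,y,z,r): return np.c_[x+r*np.cos(A),y+r*np.sin(A),0*A+z]
def sil(p,rings):   # list of convex bodies -> centroid and area (px) of silhouette
    S=16; P=[np.array([proj(p,X) for X in b]) for b in rings]
    o=np.floor(np.vstack(P).min(0))-2; n=(np.ceil(np.vstack(P).max(0))+2-o).astype(int)*S
    m=np.zeros((n[1],n[0]),np.uint8)
    for q in P: cv2.fillConvexPoly(m,cv2.convexHull(((q-o+.5)*S-.5).round().astype(np.int32)),1)
    M=cv2.moments(m,True); return (np.array([M['m10'],M['m01']])/M['m00']+.5)/S-.5+o, M['m00']/S/S
def hubbody(k,x,y,z=0):
    R,r,h=HUB[k]; return [np.vstack([circ(x,y,z,R),circ(x,y,z+.007,R)]),np.vstack([circ(x,y,z+.007,r),circ(x,y,z+h,r)])]
def blob(mask,uv,maxd):
    c,_=cv2.findContours(mask.astype(np.uint8),cv2.RETR_EXTERNAL,cv2.CHAIN_APPROX_NONE); best=None
    for q in c:
        m=np.zeros(mask.shape,np.uint8); cv2.drawContours(m,[q],-1,1,-1); M=cv2.moments(m,True)
        if M['m00']<20: continue
        g=np.array([M['m10'],M['m01']])/M['m00']
        if np.hypot(*(g-uv))<maxd and (best is None or M['m00']>best[1]): best=(g,M['m00'])
    return best
def bronze(p):
    h=cv2.cvtColor(p['pixels'],cv2.COLOR_RGB2HSV); return (h[...,0]>4)&(h[...,0]<19)&(h[...,1]>120)
def dark(p,th=60): return p['pixels'].max(2)<th
def fit(p,mask,body,x,y,maxd=12):   # iterate body(x,y) so that centroids agree
    for _ in range(6):
        g,a=sil(p,body(x,y)); b=blob(mask,g,maxd)
        if b is None: return None
        d=ray(p,b[0],.01)-ray(p,g,.01); x+=d[0]; y+=d[1]
    return np.array([x,y]),b[1],a
def padbody(k): return lambda x,y:[circ(x,y,.020,k/2000)]
E
cat > m.py <<'E'
from h import *
hubs={36:(.628,.281),60:(.463,.25),48:(.615,-.32),72:(.455,-.254)}
pads={44:(.685,-.055),56:(.635,-.027),68:(.581,.011),80:(.510,.052)}
for n in ('top','scene'):
    p=bot.camera(n); print(n); save(p,n+'1')
    for k,v in hubs.items():
        r=fit(p,bronze(p),lambda x,y:hubbody(k,x,y),*v); print('hub',k,r and (np.round(r[0],4),r[1],round(r[2])))
    c={}
    for k,v in pads.items():
        r=fit(p,dark(p),padbody(k),*v); print('pad',k,r and (np.round(r[0],4),r[1],round(r[2]))); c[k]=r[0] if r else None
    if all(v is not None for v in c.values()):
        f=lambda q:np.concatenate([c[k]-(q[:2]+PAD[k]*np.array([np.cos(q[2]),np.sin(q[2])])) for k in c])
        s=least_squares(f,[.685,-.055,2.6]); print('row',np.round(s.x,4),np.degrees(s.x[2]),'res mm',np.round(s.fun*1e3,1))
        for k in PAD: print(k,np.round(s.x[:2]+PAD[k]*np.array([np.cos(s.x[2]),np.sin(s.x[2])]),4))
E
python3 m.py
```

```text
top
hub 36 (array([0.628 , 0.2807]), 99.0, 124)
hub 60 (array([0.4628, 0.2508]), 311.0, 353)
hub 48 (array([ 0.627 , -0.3121]), 184.0, 217)
hub 72 (array([ 0.4554, -0.2518]), 464.0, 505)
pad 44 (array([ 0.6828, -0.0543]), 142.0, 173)
pad 56 (array([ 0.6346, -0.0256]), 242.0, 285)
pad 68 (array([0.5768, 0.0093]), 378.0, 430)
pad 80 (array([0.5083, 0.0503]), 545.0, 611)
row [ 0.683  -0.0544  2.6012] 149.03874315888376 res mm [-0.1  0.1 -0.3  0.1  0.2  0.   0.3 -0.2]
44 [ 0.683  -0.0544]
56 [ 0.635  -0.0256]
68 [0.5766 0.0093]
80 [0.508  0.0505]
scene
hub 36 (array([0.6269, 0.2827]), 154.0, 186)
hub 60 (array([0.4618, 0.2527]), 301.0, 349)
hub 48 (array([ 0.6261, -0.3116]), 273.0, 316)
hub 72 (array([ 0.4545, -0.2508]), 424.0, 491)
pad 44 (array([ 0.6853, -0.0539]), 205.0, 209)
pad 56 (array([ 0.6371, -0.0249]), 300.0, 306)
pad 68 (array([0.5793, 0.0099]), 393.0, 402)
pad 80 (array([0.5105, 0.0513]), 480.0, 486)
row [ 0.6853 -0.0539  2.5996] 148.94550271575645 res mm [ 0.  -0.  -0.2  0.1  0.2 -0.1 -0.   0. ]
44 [ 0.6853 -0.0539]
56 [ 0.6373 -0.025 ]
68 [0.579 0.01 ]
80 [0.5105 0.0513]
```

Call:
apply_moves:
  moves:
    - {"xyz": [4.2, -4.1, 0], "delta_rot": [0, 0, -0.027], "jaw": 1}
    - {"xyz": [4.2, -4.1, 0], "delta_rot": [0, 0, -0.027], "jaw": 1}
    - {"xyz": [4.2, -4.1, 0], "delta_rot": [0, 0, -0.027], "jaw": 1}
    - {"xyz": [4.2, -4.1, 0], "delta_rot": [0, 0, -0.027], "jaw": 1}
    - {"xyz": [4.2, -4.1, 0], "delta_rot": [0, 0, -0.027], "jaw": 1}
    - {"xyz": [4.2, -4.1, 0], "delta_rot": [0, 0, -0.027], "jaw": 1}
    - {"xyz": [4.2, -4.1, 0], "delta_rot": [0, 0, -0.027], "jaw": 1}
    - {"xyz": [4.2, -4.1, 0], "delta_rot": [0, 0, -0.027], "jaw": 1}
    - {"xyz": [4.2, -4.1, 0], "delta_rot": [0, 0, -0.027], "jaw": 1}
    - {"xyz": [4.2, -4.1, 0], "delta_rot": [0, 0, -0.027], "jaw": 1}
  force: 30

```text
time: 2.45
position: [0.6153, 0.2872, 0.1928]
orientation: [180.0, 0.0, 149.0]
ft_force: [0.3, 0.8, 1.1]
gripper_width: 0.999
```

```bash
cat > w.py <<'E'
from h import *
import sys
k=int(sys.argv[1]); x,y=map(float,sys.argv[2:4]); n=sys.argv[4]
p=bot.camera('wrist'); save(p,n)
R=np.array(p['R']); print('cam',np.round(-R.T@p['t'],4),'fwd',np.round(R[2],2))
b=bronze(p); r=fit(p,b,lambda x,y:hubbody(k,x,y),x,y,80); print('hub',k,r and (np.round(r[0],4),r[1],round(r[2])))
s=bot.state(); print(s['time'],np.round(s['position'],4),np.round(s['orientation'],2),np.round(s['ft_force'],1))
if r: print('delta cm',np.round((r[0]-s['position'][:2])*100,2))
E
python3 w.py 36 .628 .281 w1
```

```text
cam [0.5518 0.3233 0.3845] fwd [ 0.23 -0.13 -0.96]
hub 36 (array([0.6278, 0.2796]), 463.0, 534)
2.5 [0.6217 0.2784 0.1929] [-179.93    0.35  148.39] [ 5.1 -5.1  0.5]
delta cm [0.61 0.12]
```

View pics/w1.png

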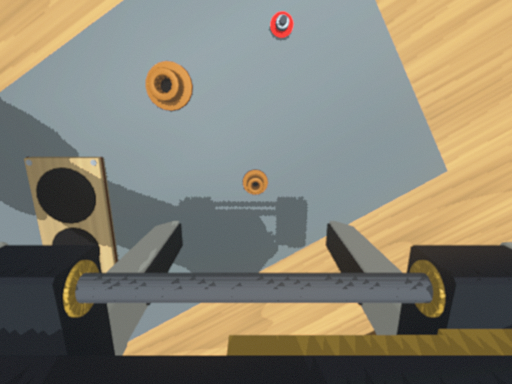

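The wrist view shows hub 36 at pixel (256,182), between the jaws and slightly ahead. The 60 mm hub is at (169,86) and the drain plug at (282,24). I'll go over hub 36 and down.

Call:
apply_moves:
  moves:
    - {"xyz": [0.7, -0.45, -1.5], "delta_rot": [0, 0, 0], "jaw": 1}
    - {"xyz": [0.7, -0.45, -2.0], "delta_rot": [0, 0, 0], "jaw": 1}
    - {"xyz": [0, 0, -2.5], "delta_rot": [0, 0, 0], "jaw": 1}
    - {"xyz": [0, 0, -2.5], "delta_rot": [0, 0, 0], "jaw": 1}
    - {"xyz": [0, 0, -2.5], "delta_rot": [0, 0, 0], "jaw": 1}
    - {"xyz": [0, 0, -1.5], "delta_rot": [0, 0, 0], "jaw": 1}
    - {"xyz": [0, 0, -0.5], "delta_rot": [0, 0, 0], "jaw": 1}
    - {"xyz": [0, 0, 0], "delta_rot": [0, 0, 0], "jaw": 1}
    - {"xyz": [0, 0, 0], "delta_rot": [0, 0, 0], "jaw": 1}
    - {"xyz": [0, 0, 0], "delta_rot": [0, 0, 0], "jaw": 1}

```text
time: 3.75
position: [0.6283, 0.2797, 0.0634]
orientation: [179.9, 0.0, 149.0]
ft_force: [0.0, 1.1, 0.6]
gripper_width: 1.0
```

```bash
python3 w.py 36 .628 .280 w2
```

```text
cam [0.5647 0.3157 0.255 ] fwd [ 0.23 -0.13 -0.96]
hub 36 (array([0.6277, 0.2796]), 1052.0, 1188)
3.8 [0.6283 0.2797 0.0633] [1.7994e+02 3.0000e-02 1.4901e+02] [0.2 0.  0. ]
delta cm [-0.06 -0.01]
```

Call:
apply_moves:
  moves:
    - {"xyz": [-0.05, 0, -1.8], "delta_rot": [0, 0, 0], "jaw": 1}
    - {"xyz": [0, 0, -1.8], "delta_rot": [0, 0, 0], "jaw": 1}
    - {"xyz": [0, 0, -1.0], "delta_rot": [0, 0, 0], "jaw": 1}
    - {"xyz": [0, 0, -0.5], "delta_rot": [0, 0, 0], "jaw": 1}
    - {"xyz": [0, 0, -0.1], "delta_rot": [0, 0, 0], "jaw": 0.6}
    - {"xyz": [0, 0, 0], "delta_rot": [0, 0, 0], "jaw": 0.35}
    - {"xyz": [0, 0, 0], "delta_rot": [0, 0, 0], "jaw": 0.1}
    - {"xyz": [0, 0, 0], "delta_rot": [0, 0, 0], "jaw": 0}
    - {"xyz": [0, 0, 0], "delta_rot": [0, 0, 0], "jaw": 0}
    - {"xyz": [0, 0, 0], "delta_rot": [0, 0, 0], "jaw": 0}

```text
time: 5.05
position: [0.6275, 0.2796, 0.0107]
orientation: [180.0, 0.0, 149.0]
ft_force: [-1.0, -0.3, -0.1]
gripper_width: 0.407
```

```bash
python3 w.py 36 .628 .280 w3
```

```text
cam [0.564  0.3157 0.2023] fwd [ 0.23 -0.14 -0.96]
hub 36 (array([0.6278, 0.2796]), 1661.0, 1871)
5.1 [0.6275 0.2795 0.0107] [180.     0.   149.01] [ 0.6 -0.  -0.2]
delta cm [0.03 0.01]
```

Call:
apply_moves:
  moves:
    - {"xyz": [0, 0, 0], "delta_rot": [0, 0, 0], "jaw": 0}
    - {"xyz": [0, 0, 0], "delta_rot": [0, 0, 0], "jaw": 0}
    - {"xyz": [0, 0, 0], "delta_rot": [0, 0, 0], "jaw": 0}
    - {"xyz": [0, 0, 0], "delta_rot": [0, 0, 0], "jaw": 0}
    - {"xyz": [0, 0, 0.5], "delta_rot": [0, 0, 0], "jaw": 0}
    - {"xyz": [0, 0, 1.5], "delta_rot": [0, 0, 0], "jaw": 0}
    - {"xyz": [0, 0, 2.0], "delta_rot": [0, 0, 0], "jaw": 0}
    - {"xyz": [0, 0, 2.0], "delta_rot": [0, 0, 0], "jaw": 0}
    - {"xyz": [0, 0, 1.5], "delta_rot": [0, 0, 0], "jaw": 0}
    - {"xyz": [0, 0, 0.5], "delta_rot": [0, 0, 0], "jaw": 0}

```text
time: 6.35
position: [0.628, 0.2799, 0.0923]
orientation: [179.9, 0.1, 149.0]
ft_force: [0.6, 1.0, -0.5]
gripper_width: 0.01
```

The jaws closed to 0.01, so the hub wasn't held. I'll look before doing anything else.

```bash
python3 w.py 36 .628 .280 w4
python3 - <<'E'
from h import *
p=bot.camera('scene');save(p,'s2')
for k,v in {36:(.628,.281)}.items():
    r=fit(p,bronze(p),lambda x,y:hubbody(k,x,y),*v); print(r)
a=p['pixels'][...,::-1][100:260,250:450]; cv2.imwrite('pics/s2c.png',cv2.resize(a,(600,480)))
w=cv2.imread('pics/w4.png'); s=cv2.imread('pics/s2c.png'); cv2.imwrite('pics/c1.png',np.hstack([cv2.resize(w,(400,300)),cv2.resize(s,(400,300))]))
E
```

```text
cam [0.5643 0.3158 0.2839] fwd [ 0.23 -0.13 -0.96]
hub 36 (array([0.6278, 0.2796]), 855.0, 970)
6.4 [0.6279 0.2798 0.0922] [1.7991e+02 5.0000e-02 1.4902e+02] [ 0.1  0.5 -0.4]
delta cm [-0.02 -0.02]
(array([0.62737122, 0.28258987]), 157.0, 186.36328125)
```

View pics/c1.png

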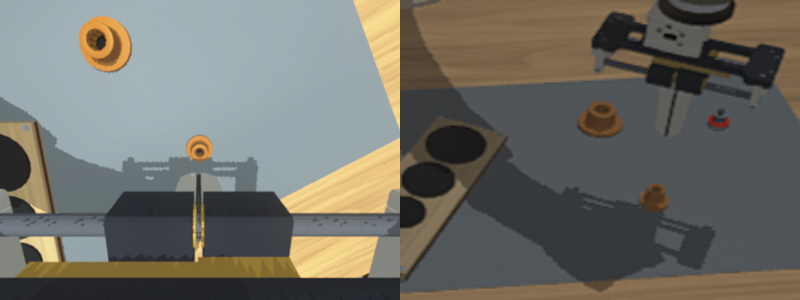

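Run:
```python
from h import *
s=bot.state();X=np.array(s['position'])
for n in ('wrist','scene','top'):
    p=bot.camera(n); save(p,n+'5'); print(n,'TCP',proj(p,X).round(1),'floor below',proj(p,np.r_[X[:2],0]).round(1),'hub',proj(p,np.array([.628,.28,.0])).round(1),
     'TCP-x50mm',proj(p,X+[.043,-.026,0]).round(1))
def crop(f,u,v,w=100,h=75):
    a=cv2.imread(f'pics/{f}.png'); u,v=int(u),int(v); return cv2.resize(a[v-h//2:v+h//2,u-w//2:u+w//2],(400,300),interpolation=cv2.INTER_CUBIC)
cv2.imwrite('pics/c2.png',np.hstack([crop('scene5',375,175),crop('top5',165,185)]))
```

```text
wrist TCP [256.1 220.1] floor below [255.3 189. ] hub [255.7 189.2] TCP-x50mm [255.9 280.5]
scene TCP [381.  179.5] floor below [375.1 207.9] hub [375.2 208. ] TCP-x50mm [374.7 192.5]
top TCP [153.7 171.8] floor below [160.7 178.4] hub [160.6 178.2] TCP-x50mm [163.9 156.7]
```

View pics/c2.png

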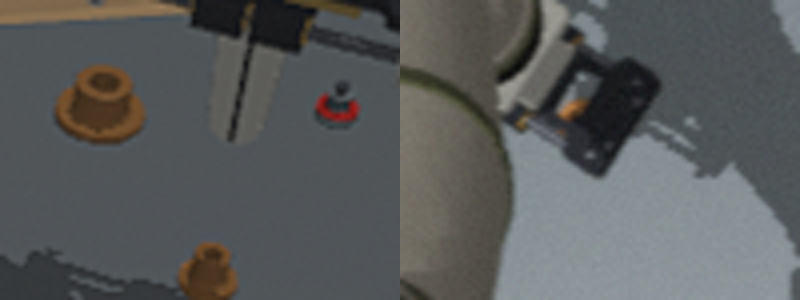

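Run:
```python
import cv2,numpy as np
f=lambda n:cv2.resize(cv2.imread(f'pics/{n}.png')[140:290,156:356],(400,300),interpolation=cv2.INTER_CUBIC)
cv2.imwrite('pics/c3.png',np.hstack([f('w3'),f('wrist5')]))
```

```text
(no output)
```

View pics/c3.png

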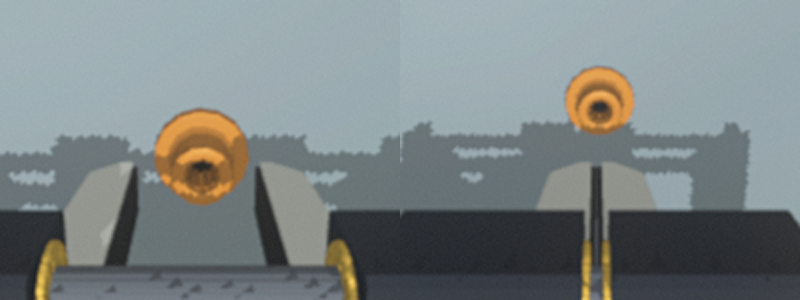

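Run:
```python
from h import *
s=bot.state();X=np.array(s['position'])
O=[(bot.camera('scene'),(383.2,173.5)),(bot.camera('wrist'),(255.5,222.5))]
f=lambda q:np.concatenate([proj(p,q)-uv for p,uv in O])
r=least_squares(f,X); print(r.x.round(4),r.fun.round(1),'minus tcp mm',((r.x-X)*1e3).round(1), 'time',s['time'])
```

```text
[0.623  0.2814 0.1061] [-1.  -0.3  0.3 -0. ] minus tcp mm [-4.   2.  16.1] time 6.6
```

Run:
```python
import cv2,numpy as np
cv2.imwrite('pics/c4.png',cv2.resize(cv2.imread('pics/w3.png')[205:280,180:330],(800,400),interpolation=cv2.INTER_CUBIC))
from h import *
p=bot.camera('wrist');s=bot.state();X=np.array(s['position'])
t=np.array([-.857,.515,0]);y=np.array([.515,.857,0])
for dz in (0,.016,.019):
  print(dz,[proj(p,X+t*a+y*b+[0,0,dz]).round(0) for a in (-.0075,0,.0075,.015) for b in (-.019,.019)])
```

```text
0 [array([231., 230.]), array([282., 230.]), array([230., 220.]), array([282., 220.]), array([230., 211.]), array([282., 211.]), array([230., 201.]), array([283., 201.])]
0.016 [array([229., 239.]), array([284., 239.]), array([228., 229.]), array([284., 229.]), array([228., 218.]), array([285., 218.]), array([228., 208.]), array([285., 208.])]
0.019 [array([228., 241.]), array([285., 241.]), array([228., 230.]), array([285., 230.]), array([228., 220.]), array([285., 220.]), array([227., 209.]), array([286., 209.])]
```

View pics/c4.png

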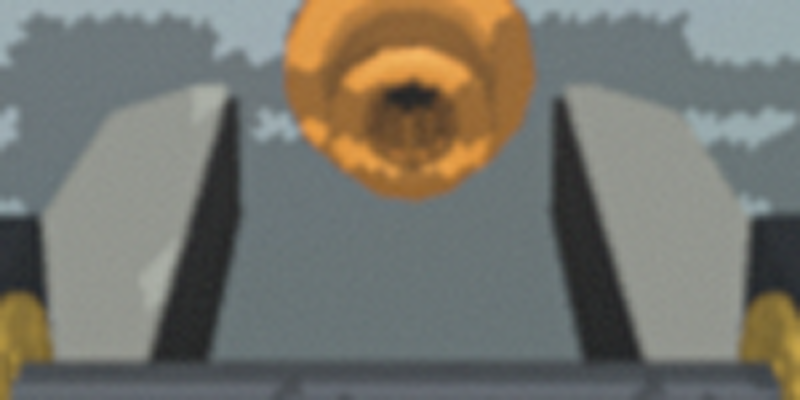

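The open-jaw crop shows the inner finger edges at (235,95)-(240,210) and (555,95)-(550,210), with the boss at (413,75). They match fingertips that are really about 20 mm above the reported TCP, so the jaws closed over the boss. The hub hasn't moved. I'll go down again, lower, in stages.

Call:
apply_moves:
  moves:
    - {"xyz": [0.04, 0.07, 0], "delta_rot": [0, 0, 0], "jaw": 0.7}
    - {"xyz": [0.04, 0.07, 0], "delta_rot": [0, 0, 0], "jaw": 0.7}
    - {"xyz": [0, 0, -1.0], "delta_rot": [0, 0, 0], "jaw": 0.7}
    - {"xyz": [0, 0, -2.0], "delta_rot": [0, 0, 0], "jaw": 0.7}
    - {"xyz": [0, 0, -2.0], "delta_rot": [0, 0, 0], "jaw": 0.7}
    - {"xyz": [0, 0, -2.0], "delta_rot": [0, 0, 0], "jaw": 0.7}
    - {"xyz": [0, 0, -1.0], "delta_rot": [0, 0, 0], "jaw": 0.7}
    - {"xyz": [0, 0, -0.7], "delta_rot": [0, 0, 0], "jaw": 0.7}
    - {"xyz": [0, 0, -0.5], "delta_rot": [0, 0, 0], "jaw": 0.7}
    - {"xyz": [0, 0, -0.3], "delta_rot": [0, 0, 0], "jaw": 0.7}

```text
time: 8.0
position: [0.6285, 0.2811, -0.0042]
orientation: [180.0, 0.0, 149.0]
ft_force: [0.0, 0.5, 0.5]
gripper_width: 0.701
```

```bash
python3 w.py 36 .628 .280 w6;  python3 - <<'E'
from h import *
p=bot.camera('scene');save(p,'s6')
w=cv2.imread('pics/w6.png')[180:300,156:356]; s=cv2.imread('pics/s6.png')[165:225,325:425]
cv2.imwrite('pics/c5.png',np.hstack([cv2.resize(w,(400,240)),cv2.resize(s,(400,240),interpolation=cv2.INTER_CUBIC)]))
E
```

```text
cam [0.565  0.3171 0.1873] fwd [ 0.23 -0.13 -0.96]
hub 36 (array([0.6278, 0.2796]), 1936.0, 2186)
8.05 [ 0.6283  0.281  -0.0045] [1.7999e+02 1.0000e-02 1.4902e+02] [-0.   0.1  0.2]
delta cm [-0.06 -0.14]
```

View pics/c5.png

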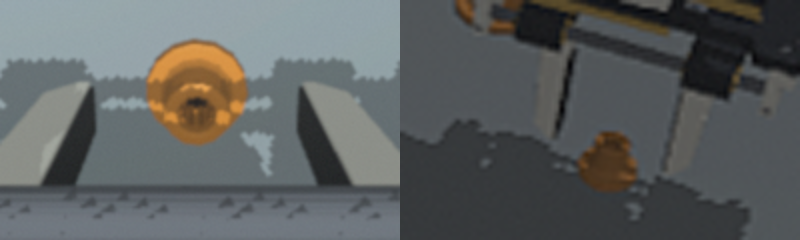

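The scene crop shows the tips at (555,140) and (670,175), about 18 mm above the bench, on either side of the boss at (608,140). The jaws are centred, so I go down another 6.5 mm and grip.

Call:
apply_moves:
  moves:
    - {"xyz": [0, 0, -0.4], "delta_rot": [0, 0, 0], "jaw": 0.6}
    - {"xyz": [0, 0, -0.25], "delta_rot": [0, 0, 0], "jaw": 0.4}
    - {"xyz": [0, 0, 0], "delta_rot": [0, 0, 0], "jaw": 0.2}
    - {"xyz": [0, 0, 0], "delta_rot": [0, 0, 0], "jaw": 0}
    - {"xyz": [0, 0, 0], "delta_rot": [0, 0, 0], "jaw": 0}
    - {"xyz": [0, 0, 0], "delta_rot": [0, 0, 0], "jaw": 0}
    - {"xyz": [0, 0, 0], "delta_rot": [0, 0, 0], "jaw": 0}
    - {"xyz": [0, 0, 0], "delta_rot": [0, 0, 0], "jaw": 0}
    - {"xyz": [0, 0, 0], "delta_rot": [0, 0, 0], "jaw": 0}
    - {"xyz": [0, 0, 0], "delta_rot": [0, 0, 0], "jaw": 0}

```text
time: 9.35
position: [0.6283, 0.281, -0.0108]
orientation: [180.0, 0.0, 149.0]
ft_force: [0.2, 0.7, 1.5]
gripper_width: 0.227
```

```bash
python3 w.py 36 .628 .280 w7
```

```text
cam [0.5649 0.3171 0.1808] fwd [ 0.23 -0.13 -0.96]
hub 36 (array([0.6274, 0.2795]), 1733.0, 2351)
9.4 [ 0.6283  0.281  -0.0108] [1.7999e+02 1.0000e-02 1.4901e+02] [ 0.7 -0.   2.1]
delta cm [-0.09 -0.15]
```

Call:
apply_moves:
  moves:
    - {"xyz": [0, 0, 1.0], "delta_rot": [0, 0, 0], "jaw": 0}
    - {"xyz": [0, 0, 2.5], "delta_rot": [0, 0, 0], "jaw": 0}
    - {"xyz": [0.4, -2.0, 2.5], "delta_rot": [0, 0, 0], "jaw": 0}
    - {"xyz": [0.8, -4.5, 1.0], "delta_rot": [0, 0, 0], "jaw": 0}
    - {"xyz": [0.8, -5.5, 0], "delta_rot": [0, 0, 0], "jaw": 0}
    - {"xyz": [0.8, -5.5, 0], "delta_rot": [0, 0, 0], "jaw": 0}
    - {"xyz": [0.8, -5.5, 0], "delta_rot": [0, 0, 0], "jaw": 0}
    - {"xyz": [0.8, -4.5, 0], "delta_rot": [0, 0, 0], "jaw": 0}
    - {"xyz": [0.8, -3.5, 0], "delta_rot": [0, 0, 0], "jaw": 0}
    - {"xyz": [0.4, -1.6, 0], "delta_rot": [0, 0, 0], "jaw": 0}

```text
time: 10.65
position: [0.6842, -0.0496, 0.0601]
orientation: [-179.9, 0.1, 148.8]
ft_force: [-0.2, 1.2, -0.8]
gripper_width: 0.226
```

Call:
apply_moves:
  moves:
    - {"xyz": [0, -0.4, 0], "delta_rot": [0, 0, 0], "jaw": 0}
    - {"xyz": [0, 0, 0], "delta_rot": [0, 0, 0], "jaw": 0}
    - {"xyz": [0, 0, 0], "delta_rot": [0, 0, 0], "jaw": 0}
    - {"xyz": [0, 0, 0], "delta_rot": [0, 0, 0], "jaw": 0}
    - {"xyz": [0, 0, 0], "delta_rot": [0, 0, 0], "jaw": 0}
    - {"xyz": [0, 0, 0], "delta_rot": [0, 0, 0], "jaw": 0}
    - {"xyz": [0, 0, 0], "delta_rot": [0, 0, 0], "jaw": 0}
    - {"xyz": [0, 0, 0], "delta_rot": [0, 0, 0], "jaw": 0}
    - {"xyz": [0, 0, 0], "delta_rot": [0, 0, 0], "jaw": 0}
    - {"xyz": [0, 0, 0], "delta_rot": [0, 0, 0], "jaw": 0}

```text
time: 11.9
position: [0.6842, -0.0491, 0.0591]
orientation: [-180.0, 0.0, 149.0]
ft_force: [0.6, -0.3, -1.0]
gripper_width: 0.224
```

```bash
cat > pw.py <<'E'
from h import *
import sys
n=sys.argv[1]; p=bot.camera('wrist'); save(p,n)
pads={44:(.684,-.054),56:(.636,-.025),68:(.578,.0096),80:(.509,.051)}; c={}
for k,v in pads.items():
    r=fit(p,dark(p,55),padbody(k),*v,40)
    if r: print('pad',k,np.round(r[0],4),r[1],round(r[2]))
    if r and .8<r[1]/r[2]<1.1: c[k]=r[0]
if len(c)>1:
    f=lambda q:np.concatenate([c[k]-(q[:2]+PAD[k]*np.array([np.cos(q[2]),np.sin(q[2])])) for k in c])
    s=least_squares(f,[.685,-.055,2.6]); print('row',np.degrees(s.x[2]),'res mm',np.round(s.fun*1e3,1))
    for k in PAD: print(k,np.round(s.x[:2]+PAD[k]*np.array([np.cos(s.x[2]),np.sin(s.x[2])]),4))
s=bot.state(); print(s['time'],np.round(s['position'],4),np.round(s['ft_force'],1),s['gripper_width'])
E
python3 pw.py w8
```

```text
11.95 [ 0.6842 -0.0491  0.0591] [-0.  -0.1 -1.3] 0.2300618885725258
```

View pics/w8.png

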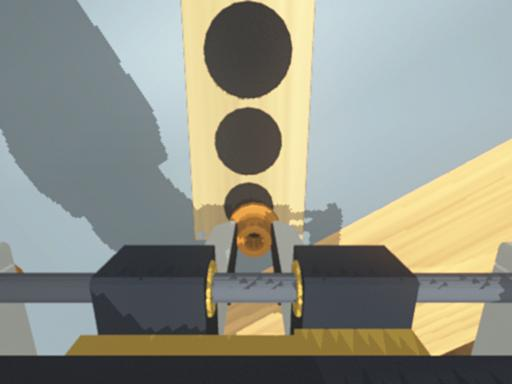

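The wrist view shows hub 36 held at (256,230). The pads behind it are at (248,48), (248,141) and (248,200), the last partly hidden. They look paler than my threshold, so I raise it.

```bash
sed -i 's/dark(p,55)/dark(p,95)/' pw.py; python3 pw.py w8
```

```text
pad 44 [ 0.6748 -0.0536] 875.0 1959
pad 56 [ 0.6352 -0.0271] 3362.0 3725
pad 68 [0.5775 0.0078] 6521.0 7009
row 148.86689666238925 res mm [-0.2  0.1  0.2 -0.1]
44 [ 0.6834 -0.0562]
56 [ 0.6354 -0.0273]
68 [0.5772 0.0079]
80 [0.5088 0.0493]
12.0 [ 0.6843 -0.0491  0.0591] [ 0.5  0.2 -2.1] 0.23123184932288457
```

Call:
apply_moves:
  moves:
    - {"xyz": [-0.03, -0.56, 0], "delta_rot": [0, 0, 0], "jaw": 0}
    - {"xyz": [0, 0, -0.5], "delta_rot": [0, 0, 0], "jaw": 0}
    - {"xyz": [0, 0, -1.3], "delta_rot": [0, 0, 0], "jaw": 0}
    - {"xyz": [0, 0, -1.3], "delta_rot": [0, 0, 0], "jaw": 0}
    - {"xyz": [0, 0, -0.8], "delta_rot": [0, 0, 0], "jaw": 0}
    - {"xyz": [0, 0, -0.4], "delta_rot": [0, 0, 0], "jaw": 0}
    - {"xyz": [0, 0, -0.3], "delta_rot": [0, 0, 0], "jaw": 0}
    - {"xyz": [0, 0, -0.2], "delta_rot": [0, 0, 0], "jaw": 0}
    - {"xyz": [0, 0, -0.1], "delta_rot": [0, 0, 0], "jaw": 0}
    - {"xyz": [0, 0, 0], "delta_rot": [0, 0, 0], "jaw": 0}

```text
time: 13.25
position: [0.684, -0.0546, 0.0103]
orientation: [180.0, 0.0, 149.0]
ft_force: [-0.7, 0.7, -1.0]
gripper_width: 0.222
```

Call:
apply_moves:
  moves:
    - {"xyz": [0, 0, -0.05], "delta_rot": [0, 0, 0], "jaw": 0}
    - {"xyz": [0, 0, -0.05], "delta_rot": [0, 0, 0], "jaw": 0}
    - {"xyz": [0, 0, 0], "delta_rot": [0, 0, 0], "jaw": 0}
    - {"xyz": [0, 0, 0], "delta_rot": [0, 0, 0], "jaw": 0}
    - {"xyz": [0, 0, 0], "delta_rot": [0, 0, 0], "jaw": 0}
    - {"xyz": [0, 0, 0], "delta_rot": [0, 0, 0], "jaw": 0}
    - {"xyz": [0, 0, 0], "delta_rot": [0, 0, 0], "jaw": 0}
    - {"xyz": [0, 0, 0], "delta_rot": [0, 0, 0], "jaw": 0}
    - {"xyz": [0, 0, 0], "delta_rot": [0, 0, 0], "jaw": 0}
    - {"xyz": [0, 0, 0], "delta_rot": [0, 0, 0], "jaw": 0}

```text
time: 14.5
position: [0.684, -0.0547, 0.0092]
orientation: [180.0, 0.0, 149.0]
ft_force: [0.0, 0.1, 2.2]
gripper_width: 0.227
```

```bash
python3 -c "
from h import *
s=bot.state(); print(s['position'],s['ft_force'])"
```

```text
[ 0.68401798 -0.05465639  0.00919658] [0.02622873 0.14999891 2.21047153]
```

The weight is on the pad: vertical force went from -1 to +2.2 N. Now I release and go up.

Call:
apply_moves:
  moves:
    - {"xyz": [0, 0, 0], "delta_rot": [0, 0, 0], "jaw": 0.4}
    - {"xyz": [0, 0, 0], "delta_rot": [0, 0, 0], "jaw": 0.6}
    - {"xyz": [0, 0, 0], "delta_rot": [0, 0, 0], "jaw": 0.6}
    - {"xyz": [0, 0, 0], "delta_rot": [0, 0, 0], "jaw": 0.6}
    - {"xyz": [0, 0, 0.5], "delta_rot": [0, 0, 0], "jaw": 0.6}
    - {"xyz": [0, 0, 2.0], "delta_rot": [0, 0, 0], "jaw": 0.6}
    - {"xyz": [0, 0, 3.0], "delta_rot": [0, 0, 0], "jaw": 0.6}
    - {"xyz": [0, 0, 2.5], "delta_rot": [0, 0, 0], "jaw": 0.6}
    - {"xyz": [-0.4, -1.8, 0], "delta_rot": [0, 0, 0], "jaw": 0.6}
    - {"xyz": [-0.8, -4.0, 0], "delta_rot": [0, 0, 0], "jaw": 0.6}

```text
time: 15.75
position: [0.6721, -0.1119, 0.0897]
orientation: [179.9, 0.0, 149.2]
ft_force: [-0.3, -1.0, 0.4]
gripper_width: 0.601
```

Call:
apply_moves:
  moves:
    - {"xyz": [-1.0, -5.0, 0], "delta_rot": [0, 0, 0], "jaw": 0.6}
    - {"xyz": [-1.0, -5.0, 0], "delta_rot": [0, 0, 0], "jaw": 0.6}
    - {"xyz": [-1.0, -4.5, 0], "delta_rot": [0, 0, 0], "jaw": 0.6}
    - {"xyz": [-0.8, -3.5, -1.0], "delta_rot": [0, 0, 0], "jaw": 0.6}
    - {"xyz": [-0.6, -1.9, -2.0], "delta_rot": [0, 0, 0], "jaw": 0.6}
    - {"xyz": [0, 0, -1.8], "delta_rot": [0, 0, 0], "jaw": 0.6}
    - {"xyz": [0, 0, -0.5], "delta_rot": [0, 0, 0], "jaw": 0.6}
    - {"xyz": [0, 0, 0], "delta_rot": [0, 0, 0], "jaw": 0.6}
    - {"xyz": [0, 0, 0], "delta_rot": [0, 0, 0], "jaw": 0.6}
    - {"xyz": [0, 0, 0], "delta_rot": [0, 0, 0], "jaw": 0.6}

```text
time: 17.0
position: [0.6286, -0.3112, 0.0368]
orientation: [180.0, 0.1, 149.1]
ft_force: [-0.7, -0.5, -0.3]
gripper_width: 0.603
```

```bash
python3 w.py 48 .627 -.313 w9
python3 - <<'E'
from h import *
p=bot.camera('top'); save(p,'top9')
print(fit(p,bronze(p),lambda x,y:hubbody(36,x,y,.02),.684,-.055))
E
```

```text
cam [ 0.565  -0.2751  0.2283] fwd [ 0.23 -0.14 -0.96]
hub 48 (array([ 0.6267, -0.3139]), 2337.0, 2548)
17.05 [ 0.6284 -0.3113  0.0368] [1.7999e+02 5.0000e-02 1.4905e+02] [ 1.  -0.6 -0.4]
delta cm [-0.18 -0.26]
(array([ 0.68327296, -0.05449065]), 128.0, 123.8046875)
```

Seen from the top camera, hub 36 is within 0.3 mm of its pad's centre. Next is hub 48.

Call:
apply_moves:
  moves:
    - {"xyz": [-0.12, -0.12, -1.0], "delta_rot": [0, 0, 0], "jaw": 0.6}
    - {"xyz": [0, 0, -1.5], "delta_rot": [0, 0, 0], "jaw": 0.6}
    - {"xyz": [0, 0, -1.2], "delta_rot": [0, 0, 0], "jaw": 0.6}
    - {"xyz": [0, 0, -0.7], "delta_rot": [0, 0, 0], "jaw": 0.6}
    - {"xyz": [0, 0, -0.35], "delta_rot": [0, 0, 0], "jaw": 0.5}
    - {"xyz": [0, 0, 0], "delta_rot": [0, 0, 0], "jaw": 0.3}
    - {"xyz": [0, 0, 0], "delta_rot": [0, 0, 0], "jaw": 0}
    - {"xyz": [0, 0, 0], "delta_rot": [0, 0, 0], "jaw": 0}
    - {"xyz": [0, 0, 0], "delta_rot": [0, 0, 0], "jaw": 0}
    - {"xyz": [0, 0, 0], "delta_rot": [0, 0, 0], "jaw": 0}

```text
time: 18.35
position: [0.6271, -0.3129, -0.011]
orientation: [180.0, 0.0, 149.0]
ft_force: [0.2, 0.2, 2.9]
gripper_width: 0.317
```

```bash
python3 w.py 48 .627 -.313 w10
```

```text
cam [ 0.5635 -0.2768  0.1806] fwd [ 0.23 -0.14 -0.96]
hub 48 (array([ 0.6257, -0.3142]), 3151.0, 4033)
18.4 [ 0.6271 -0.3129 -0.011 ] [1.7999e+02 4.0000e-02 1.4902e+02] [0.4 0.2 3.3]
delta cm [-0.13 -0.13]
```

Call:
apply_moves:
  moves:
    - {"xyz": [0, 0, 1.0], "delta_rot": [0, 0, 0], "jaw": 0}
    - {"xyz": [0, 0, 2.5], "delta_rot": [0, 0, 0], "jaw": 0}
    - {"xyz": [0.1, 2.0, 2.5], "delta_rot": [0, 0, 0], "jaw": 0}
    - {"xyz": [0.1, 4.0, 2.0], "delta_rot": [0, 0, 0], "jaw": 0}
    - {"xyz": [0.1, 5.0, 0], "delta_rot": [0, 0, 0], "jaw": 0}
    - {"xyz": [0.1, 5.0, 0], "delta_rot": [0, 0, 0], "jaw": 0}
    - {"xyz": [0.1, 5.0, 0], "delta_rot": [0, 0, 0], "jaw": 0}
    - {"xyz": [0.2, 4.0, 0], "delta_rot": [0, 0, 0], "jaw": 0}
    - {"xyz": [0.1, 2.5, 0], "delta_rot": [0, 0, 0], "jaw": 0}
    - {"xyz": [0.09, 1.2, 0], "delta_rot": [0, 0, 0], "jaw": 0}

```text
time: 19.65
position: [0.6355, -0.024, 0.0689]
orientation: [180.0, -0.0, 149.1]
ft_force: [-0.4, -0.5, -2.4]
gripper_width: 0.317
```

Call:
apply_moves:
  moves:
    - {"xyz": [0, 0, 0], "delta_rot": [0, 0, 0], "jaw": 0}
    - {"xyz": [0, 0, -1.0], "delta_rot": [0, 0, 0], "jaw": 0}
    - {"xyz": [0, 0, -1.5], "delta_rot": [0, 0, 0], "jaw": 0}
    - {"xyz": [0, 0, -1.3], "delta_rot": [0, 0, 0], "jaw": 0}
    - {"xyz": [0, 0, -0.7], "delta_rot": [0, 0, 0], "jaw": 0}
    - {"xyz": [0, 0, -0.3], "delta_rot": [0, 0, 0], "jaw": 0}
    - {"xyz": [0, 0, 0], "delta_rot": [0, 0, 0], "jaw": 0}
    - {"xyz": [0, 0, 0], "delta_rot": [0, 0, 0], "jaw": 0}
    - {"xyz": [0, 0, 0], "delta_rot": [0, 0, 0], "jaw": 0}
    - {"xyz": [0, 0, 0], "delta_rot": [0, 0, 0], "jaw": 0}

```text
time: 20.9
position: [0.6358, -0.0258, 0.0209]
orientation: [180.0, 0.0, 149.0]
ft_force: [-0.1, 0.0, -3.1]
gripper_width: 0.315
```

```bash
python3 pw.py w11
python3 - <<'E'
from h import *
p=bot.camera('wrist'); s=bot.state()
print(fit(p,bronze(p),lambda x,y:hubbody(48,x,y,s['position'][2]+.011),.636,-.026,60))
E
```

```text
pad 44 [ 0.6657 -0.045 ] 1204.0 2306
pad 56 [ 0.6208 -0.0182] 713.0 4558
pad 68 [0.5771 0.0079] 7635.0 8278
20.95 [ 0.6358 -0.0258  0.0209] [-0.4  0.1 -1. ] 0.3095903641463475
(array([ 0.63433601, -0.02701083]), 3318.0, 4029.203125)
```

Call:
apply_moves:
  moves:
    - {"xyz": [0.02, 0, -0.5], "delta_rot": [0, 0, 0], "jaw": 0}
    - {"xyz": [0, 0, -0.4], "delta_rot": [0, 0, 0], "jaw": 0}
    - {"xyz": [0, 0, -0.15], "delta_rot": [0, 0, 0], "jaw": 0}
    - {"xyz": [0, 0, -0.05], "delta_rot": [0, 0, 0], "jaw": 0}
    - {"xyz": [0, 0, -0.05], "delta_rot": [0, 0, 0], "jaw": 0}
    - {"xyz": [0, 0, -0.04], "delta_rot": [0, 0, 0], "jaw": 0}
    - {"xyz": [0, 0, 0], "delta_rot": [0, 0, 0], "jaw": 0}
    - {"xyz": [0, 0, 0], "delta_rot": [0, 0, 0], "jaw": 0}
    - {"xyz": [0, 0, 0], "delta_rot": [0, 0, 0], "jaw": 0}
    - {"xyz": [0, 0, 0], "delta_rot": [0, 0, 0], "jaw": 0}

```text
time: 22.25
position: [0.6359, -0.0259, 0.009]
orientation: [180.0, 0.0, 149.0]
ft_force: [-1.4, 0.1, 5.2]
gripper_width: 0.316
```

Call:
apply_moves:
  moves:
    - {"xyz": [0, 0, 0], "delta_rot": [0, 0, 0], "jaw": 0.5}
    - {"xyz": [0, 0, 0], "delta_rot": [0, 0, 0], "jaw": 0.7}
    - {"xyz": [0, 0, 0], "delta_rot": [0, 0, 0], "jaw": 0.75}
    - {"xyz": [0, 0, 0], "delta_rot": [0, 0, 0], "jaw": 0.75}
    - {"xyz": [0, 0, 0.5], "delta_rot": [0, 0, 0], "jaw": 0.75}
    - {"xyz": [0, 0, 2.0], "delta_rot": [0, 0, 0], "jaw": 0.75}
    - {"xyz": [0, 0, 3.0], "delta_rot": [0, 0, 0], "jaw": 0.75}
    - {"xyz": [0, 0, 2.5], "delta_rot": [0, 0, 0], "jaw": 0.75}
    - {"xyz": [-1.2, 2.0, 0], "delta_rot": [0, 0, 0], "jaw": 0.75}
    - {"xyz": [-2.2, 3.6, 0], "delta_rot": [0, 0, 0], "jaw": 0.75}

```text
time: 23.5
position: [0.6014, 0.0305, 0.0892]
orientation: [180.0, 0.1, 148.9]
ft_force: [-0.3, 1.6, -0.9]
gripper_width: 0.747
```

Call:
apply_moves:
  moves:
    - {"xyz": [-2.8, 4.5, 0], "delta_rot": [0, 0, 0], "jaw": 0.75}
    - {"xyz": [-2.8, 4.5, 0], "delta_rot": [0, 0, 0], "jaw": 0.75}
    - {"xyz": [-2.8, 4.5, 0], "delta_rot": [0, 0, 0], "jaw": 0.75}
    - {"xyz": [-2.8, 4.5, 0], "delta_rot": [0, 0, 0], "jaw": 0.75}
    - {"xyz": [-1.8, 2.8, -1.0], "delta_rot": [0, 0, 0], "jaw": 0.75}
    - {"xyz": [-0.86, 1.29, -1.5], "delta_rot": [0, 0, 0], "jaw": 0.75}
    - {"xyz": [0, 0, -1.5], "delta_rot": [0, 0, 0], "jaw": 0.75}
    - {"xyz": [0, 0, -0.5], "delta_rot": [0, 0, 0], "jaw": 0.75}
    - {"xyz": [0, 0, 0], "delta_rot": [0, 0, 0], "jaw": 0.75}
    - {"xyz": [0, 0, 0], "delta_rot": [0, 0, 0], "jaw": 0.75}

```text
time: 24.75
position: [0.4639, 0.2502, 0.0439]
orientation: [180.0, 0.0, 148.9]
ft_force: [0.4, 0.4, 1.2]
gripper_width: 0.749
```

```bash
python3 w.py 60 .463 .25 w12
python3 - <<'E'
from h import *
p=bot.camera('top'); save(p,'top12')
for k,x,y in ((36,.684,-.055),(48,.635,-.026)): print(fit(p,bronze(p),lambda x,y:hubbody(k,x,y,.02),x,y))
E
```

```text
cam [0.4005 0.2864 0.2355] fwd [ 0.23 -0.14 -0.96]
hub 60 (array([0.4626, 0.2498]), 3477.0, 3727)
24.8 [0.4639 0.2505 0.044 ] [1.7997e+02 2.0000e-02 1.4894e+02] [ 0.2  0.3 -0.7]
delta cm [-0.13 -0.07]
(array([ 0.68327296, -0.05449065]), 128.0, 123.8046875)
(array([ 0.6351957 , -0.02558986]), 227.0, 218.8125)
```

Call:
apply_moves:
  moves:
    - {"xyz": [-0.08, 0.06, -1.0], "delta_rot": [0, 0, 0], "jaw": 0.75}
    - {"xyz": [0, 0, -1.8], "delta_rot": [0, 0, 0], "jaw": 0.75}
    - {"xyz": [0, 0, -1.5], "delta_rot": [0, 0, 0], "jaw": 0.75}
    - {"xyz": [0, 0, -0.8], "delta_rot": [0, 0, 0], "jaw": 0.75}
    - {"xyz": [0, 0, -0.38], "delta_rot": [0, 0, 0], "jaw": 0.6}
    - {"xyz": [0, 0, 0], "delta_rot": [0, 0, 0], "jaw": 0.4}
    - {"xyz": [0, 0, 0], "delta_rot": [0, 0, 0], "jaw": 0}
    - {"xyz": [0, 0, 0], "delta_rot": [0, 0, 0], "jaw": 0}
    - {"xyz": [0, 0, 0], "delta_rot": [0, 0, 0], "jaw": 0}
    - {"xyz": [0, 0, 0], "delta_rot": [0, 0, 0], "jaw": 0}
  force: 40

```text
time: 26.1
position: [0.4627, 0.2518, -0.0107]
orientation: [180.0, 0.0, 149.0]
ft_force: [-0.8, -1.7, 6.3]
gripper_width: 0.401
```

```bash
python3 w.py 60 .463 .25 w13
```

```text
cam [0.3992 0.2879 0.1809] fwd [ 0.23 -0.13 -0.96]
hub 60 (array([0.4621, 0.2501]), 4989.0, 6139)
26.15 [ 0.4627  0.2518 -0.0107] [1.7996e+02 2.0000e-02 1.4902e+02] [-0.2 -0.1  5.6]
delta cm [-0.06 -0.17]
```

Call:
apply_moves:
  moves:
    - {"xyz": [0, 0, 1.0], "delta_rot": [0, 0, 0], "jaw": 0}
    - {"xyz": [0, 0, 2.5], "delta_rot": [0, 0, 0], "jaw": 0}
    - {"xyz": [0.7, -1.5, 2.5], "delta_rot": [0, 0, 0], "jaw": 0}
    - {"xyz": [1.65, -3.5, 1.0], "delta_rot": [0, 0, 0], "jaw": 0}
    - {"xyz": [2.1, -4.5, 0], "delta_rot": [0, 0, 0], "jaw": 0}
    - {"xyz": [2.1, -4.5, 0], "delta_rot": [0, 0, 0], "jaw": 0}
    - {"xyz": [2.1, -4.5, 0], "delta_rot": [0, 0, 0], "jaw": 0}
    - {"xyz": [1.5, -3.2, 0], "delta_rot": [0, 0, 0], "jaw": 0}
    - {"xyz": [0.9, -1.8, 0], "delta_rot": [0, 0, 0], "jaw": 0}
    - {"xyz": [0.4, -0.73, 0], "delta_rot": [0, 0, 0], "jaw": 0}

```text
time: 27.4
position: [0.5769, 0.0088, 0.0589]
orientation: [-180.0, -0.0, 149.0]
ft_force: [0.2, 0.6, -3.6]
gripper_width: 0.397
```

Call:
apply_moves:
  moves:
    - {"xyz": [0, 0, 0], "delta_rot": [0, 0, 0], "jaw": 0}
    - {"xyz": [0, 0, -0.7], "delta_rot": [0, 0, 0], "jaw": 0}
    - {"xyz": [0, 0, -1.2], "delta_rot": [0, 0, 0], "jaw": 0}
    - {"xyz": [0, 0, -1.2], "delta_rot": [0, 0, 0], "jaw": 0}
    - {"xyz": [0, 0, -0.6], "delta_rot": [0, 0, 0], "jaw": 0}
    - {"xyz": [0, 0, -0.3], "delta_rot": [0, 0, 0], "jaw": 0}
    - {"xyz": [0, 0, 0], "delta_rot": [0, 0, 0], "jaw": 0}
    - {"xyz": [0, 0, 0], "delta_rot": [0, 0, 0], "jaw": 0}
    - {"xyz": [0, 0, 0], "delta_rot": [0, 0, 0], "jaw": 0}
    - {"xyz": [0, 0, 0], "delta_rot": [0, 0, 0], "jaw": 0}

```text
time: 28.65
position: [0.5771, 0.0093, 0.0191]
orientation: [180.0, 0.0, 149.0]
ft_force: [0.7, 0.8, -3.4]
gripper_width: 0.396
```

Run:
```python
from h import *
p=bot.camera('wrist'); s=bot.state(); save(p,'w14')
r=fit(p,bronze(p),lambda x,y:hubbody(60,x,y,s['position'][2]+.0107),.577,.009,60); print(r, r[0]-s['position'][:2],s['position'],s['ft_force'],s['time'])
```

```text
(array([0.5761347 , 0.00794032]), 5160.0, 6141.171875) [-0.00089851 -0.00143215] [0.5770332  0.00937247 0.01910728] [ 0.25171615 -0.15453774 -4.17622446] 28.7
```

Call:
apply_moves:
  moves:
    - {"xyz": [0.01, 0.01, -0.4], "delta_rot": [0, 0, 0], "jaw": 0}
    - {"xyz": [0, 0, -0.3], "delta_rot": [0, 0, 0], "jaw": 0}
    - {"xyz": [0, 0, -0.15], "delta_rot": [0, 0, 0], "jaw": 0}
    - {"xyz": [0, 0, -0.06], "delta_rot": [0, 0, 0], "jaw": 0}
    - {"xyz": [0, 0, -0.05], "delta_rot": [0, 0, 0], "jaw": 0}
    - {"xyz": [0, 0, -0.04], "delta_rot": [0, 0, 0], "jaw": 0}
    - {"xyz": [0, 0, 0], "delta_rot": [0, 0, 0], "jaw": 0}
    - {"xyz": [0, 0, 0], "delta_rot": [0, 0, 0], "jaw": 0}
    - {"xyz": [0, 0, 0], "delta_rot": [0, 0, 0], "jaw": 0}
    - {"xyz": [0, 0, 0], "delta_rot": [0, 0, 0], "jaw": 0}

```text
time: 29.95
position: [0.5771, 0.0095, 0.0093]
orientation: [180.0, 0.0, 149.0]
ft_force: [-2.8, -0.4, 5.9]
gripper_width: 0.402
```

Call:
apply_moves:
  moves:
    - {"xyz": [0, 0, 0], "delta_rot": [0, 0, 0], "jaw": 0.6}
    - {"xyz": [0, 0, 0], "delta_rot": [0, 0, 0], "jaw": 0.8}
    - {"xyz": [0, 0, 0], "delta_rot": [0, 0, 0], "jaw": 0.85}
    - {"xyz": [0, 0, 0], "delta_rot": [0, 0, 0], "jaw": 0.85}
    - {"xyz": [0, 0, 0.5], "delta_rot": [0, 0, 0], "jaw": 0.85}
    - {"xyz": [0, 0, 2.0], "delta_rot": [0, 0, 0], "jaw": 0.85}
    - {"xyz": [0, 0, 3.0], "delta_rot": [0, 0, 0], "jaw": 0.85}
    - {"xyz": [0, 0, 2.5], "delta_rot": [0, 0, 0], "jaw": 0.85}
    - {"xyz": [-0.9, -2.0, 0], "delta_rot": [0, 0, 0], "jaw": 0.85}
    - {"xyz": [-1.7, -3.6, 0], "delta_rot": [0, 0, 0], "jaw": 0.85}

```text
time: 31.2
position: [0.5507, -0.0468, 0.0888]
orientation: [180.0, 0.0, 149.1]
ft_force: [-0.2, -0.3, 0.3]
gripper_width: 0.848
```

Call:
apply_moves:
  moves:
    - {"xyz": [-2.0, -4.3, 0], "delta_rot": [0, 0, 0], "jaw": 0.85}
    - {"xyz": [-2.0, -4.3, 0], "delta_rot": [0, 0, 0], "jaw": 0.85}
    - {"xyz": [-2.0, -4.3, 0], "delta_rot": [0, 0, 0], "jaw": 0.85}
    - {"xyz": [-2.0, -4.2, 0], "delta_rot": [0, 0, 0], "jaw": 0.85}
    - {"xyz": [-1.0, -2.3, -1.0], "delta_rot": [0, 0, 0], "jaw": 0.85}
    - {"xyz": [-0.5, -1.1, -1.5], "delta_rot": [0, 0, 0], "jaw": 0.85}
    - {"xyz": [0, 0, -1.5], "delta_rot": [0, 0, 0], "jaw": 0.85}
    - {"xyz": [0, 0, -0.5], "delta_rot": [0, 0, 0], "jaw": 0.85}
    - {"xyz": [0, 0, 0], "delta_rot": [0, 0, 0], "jaw": 0.85}
    - {"xyz": [0, 0, 0], "delta_rot": [0, 0, 0], "jaw": 0.85}

```text
time: 32.45
position: [0.4566, -0.2509, 0.0441]
orientation: [180.0, 0.0, 149.1]
ft_force: [-0.2, 0.3, 0.0]
gripper_width: 0.848
```

```bash
python3 w.py 72 .4555 -.253 w15
python3 - <<'E'
from h import *
p=bot.camera('top'); save(p,'top15')
for k,x,y in ((36,.684,-.055),(48,.635,-.026),(60,.577,.009)): print(fit(p,bronze(p),lambda x,y:hubbody(k,x,y,.02),x,y))
E
```

```text
cam [ 0.3931 -0.2148  0.2357] fwd [ 0.23 -0.13 -0.96]
hub 72 (array([ 0.4549, -0.2532]), 5014.0, 5313)
32.5 [ 0.4565 -0.2511  0.0442] [1.7999e+02 3.0000e-02 1.4908e+02] [-0.   0.  -0.1]
delta cm [-0.16 -0.21]
(array([ 0.68345624, -0.05435284]), 129.0, 123.7109375)
(array([ 0.63515214, -0.02547531]), 226.0, 218.7734375)
(array([0.57706603, 0.00906176]), 356.0, 344.6015625)
```

Call:
apply_moves:
  moves:
    - {"xyz": [-0.11, -0.08, -1.0], "delta_rot": [0, 0, 0], "jaw": 0.85}
    - {"xyz": [0, 0, -1.8], "delta_rot": [0, 0, 0], "jaw": 0.85}
    - {"xyz": [0, 0, -1.5], "delta_rot": [0, 0, 0], "jaw": 0.85}
    - {"xyz": [0, 0, -0.8], "delta_rot": [0, 0, 0], "jaw": 0.85}
    - {"xyz": [0, 0, -0.4], "delta_rot": [0, 0, 0], "jaw": 0.7}
    - {"xyz": [0, 0, 0], "delta_rot": [0, 0, 0], "jaw": 0.5}
    - {"xyz": [0, 0, 0], "delta_rot": [0, 0, 0], "jaw": 0}
    - {"xyz": [0, 0, 0], "delta_rot": [0, 0, 0], "jaw": 0}
    - {"xyz": [0, 0, 0], "delta_rot": [0, 0, 0], "jaw": 0}
    - {"xyz": [0, 0, 0], "delta_rot": [0, 0, 0], "jaw": 0}
  force: 45

```text
time: 33.8
position: [0.4552, -0.2524, -0.0107]
orientation: [180.0, 0.0, 149.0]
ft_force: [-0.9, 1.1, 5.3]
gripper_width: 0.487
```

```bash
python3 w.py 72 .4555 -.253 w16
```

```text
cam [ 0.3917 -0.2162  0.1809] fwd [ 0.23 -0.14 -0.96]
hub 72 (array([ 0.4529, -0.253 ]), 7164.0, 8774)
33.85 [ 0.4553 -0.2524 -0.0107] [1.7999e+02 5.0000e-02 1.4902e+02] [-0.1  1.2  5.8]
delta cm [-0.23 -0.06]
```

Call:
apply_moves:
  moves:
    - {"xyz": [0, 0, 1.0], "delta_rot": [0, 0, 0], "jaw": 0}
    - {"xyz": [0, 0, 2.5], "delta_rot": [0, 0, 0], "jaw": 0}
    - {"xyz": [0.4, 2.0, 2.5], "delta_rot": [0, 0, 0], "jaw": 0}
    - {"xyz": [0.7, 4.0, 1.0], "delta_rot": [0, 0, 0], "jaw": 0}
    - {"xyz": [0.9, 5.2, 0], "delta_rot": [0, 0, 0], "jaw": 0}
    - {"xyz": [0.9, 5.2, 0], "delta_rot": [0, 0, 0], "jaw": 0}
    - {"xyz": [0.9, 5.2, 0], "delta_rot": [0, 0, 0], "jaw": 0}
    - {"xyz": [0.8, 4.4, 0], "delta_rot": [0, 0, 0], "jaw": 0}
    - {"xyz": [0.5, 2.8, 0], "delta_rot": [0, 0, 0], "jaw": 0}
    - {"xyz": [0.28, 1.46, 0], "delta_rot": [0, 0, 0], "jaw": 0}

```text
time: 35.1
position: [0.5086, 0.0519, 0.0591]
orientation: [180.0, -0.0, 149.1]
ft_force: [-1.0, -0.6, -3.8]
gripper_width: 0.487
```

Call:
apply_moves:
  moves:
    - {"xyz": [0, 0, 0], "delta_rot": [0, 0, 0], "jaw": 0}
    - {"xyz": [0, 0, -0.7], "delta_rot": [0, 0, 0], "jaw": 0}
    - {"xyz": [0, 0, -1.2], "delta_rot": [0, 0, 0], "jaw": 0}
    - {"xyz": [0, 0, -1.2], "delta_rot": [0, 0, 0], "jaw": 0}
    - {"xyz": [0, 0, -0.6], "delta_rot": [0, 0, 0], "jaw": 0}
    - {"xyz": [0, 0, -0.3], "delta_rot": [0, 0, 0], "jaw": 0}
    - {"xyz": [0, 0, 0], "delta_rot": [0, 0, 0], "jaw": 0}
    - {"xyz": [0, 0, 0], "delta_rot": [0, 0, 0], "jaw": 0}
    - {"xyz": [0, 0, 0], "delta_rot": [0, 0, 0], "jaw": 0}
    - {"xyz": [0, 0, 0], "delta_rot": [0, 0, 0], "jaw": 0}

```text
time: 36.35
position: [0.5089, 0.0503, 0.0191]
orientation: [180.0, 0.0, 149.0]
ft_force: [-0.5, 0.4, -3.6]
gripper_width: 0.483
```

Run:
```python
from h import *
p=bot.camera('wrist'); s=bot.state(); save(p,'w17')
r=fit(p,bronze(p),lambda x,y:hubbody(72,x,y,s['position'][2]+.0107),.509,.05,60); print(r, r[0]-s['position'][:2],s['position'],s['ft_force'],s['time'])
```

```text
(array([0.5063096 , 0.04981534]), 7336.0, 8773.10546875) [-0.0025147  -0.00047699] [0.5088243  0.05029233 0.01910216] [ 1.00486151  0.04903206 -3.54720629] 36.4
```

No slip: the offset still matches the one at the grasp. I lower it onto the pad.

Call:
apply_moves:
  moves:
    - {"xyz": [0.02, 0, -0.4], "delta_rot": [0, 0, 0], "jaw": 0}
    - {"xyz": [0, 0, -0.3], "delta_rot": [0, 0, 0], "jaw": 0}
    - {"xyz": [0, 0, -0.15], "delta_rot": [0, 0, 0], "jaw": 0}
    - {"xyz": [0, 0, -0.06], "delta_rot": [0, 0, 0], "jaw": 0}
    - {"xyz": [0, 0, -0.05], "delta_rot": [0, 0, 0], "jaw": 0}
    - {"xyz": [0, 0, -0.04], "delta_rot": [0, 0, 0], "jaw": 0}
    - {"xyz": [0, 0, 0], "delta_rot": [0, 0, 0], "jaw": 0}
    - {"xyz": [0, 0, 0], "delta_rot": [0, 0, 0], "jaw": 0}
    - {"xyz": [0, 0, 0], "delta_rot": [0, 0, 0], "jaw": 0}
    - {"xyz": [0, 0, 0], "delta_rot": [0, 0, 0], "jaw": 0}

```text
time: 37.65
position: [0.5089, 0.0503, 0.0093]
orientation: [180.0, 0.0, 149.0]
ft_force: [-1.6, -0.5, 6.2]
gripper_width: 0.484
```

Call:
apply_moves:
  moves:
    - {"xyz": [0, 0, 0], "delta_rot": [0, 0, 0], "jaw": 0.7}
    - {"xyz": [0, 0, 0], "delta_rot": [0, 0, 0], "jaw": 0.85}
    - {"xyz": [0, 0, 0], "delta_rot": [0, 0, 0], "jaw": 0.85}
    - {"xyz": [0, 0, 0], "delta_rot": [0, 0, 0], "jaw": 0.85}
    - {"xyz": [0, 0, 0.5], "delta_rot": [0, 0, 0], "jaw": 0.85}
    - {"xyz": [0, 0, 2.0], "delta_rot": [0, 0, 0], "jaw": 0.85}
    - {"xyz": [0, 0, 4.0], "delta_rot": [0, 0, 0], "jaw": 0.85}
    - {"xyz": [0, 0, 4.0], "delta_rot": [0, 0, 0], "jaw": 0.85}
    - {"xyz": [0, 2.5, 2.0], "delta_rot": [0, 0, 0], "jaw": 0.85}
    - {"xyz": [0, 4.5, 0], "delta_rot": [0, 0, 0], "jaw": 0.85}

```text
time: 38.9
position: [0.5101, 0.1196, 0.1363]
orientation: [179.9, 0.2, 148.8]
ft_force: [0.1, 1.5, 0.1]
gripper_width: 0.85
```

Call:
apply_moves:
  moves:
    - {"xyz": [0, 4.5, 0], "delta_rot": [0, 0, 0], "jaw": 0.85}
    - {"xyz": [0, 4.5, 0], "delta_rot": [0, 0, 0], "jaw": 0.85}
    - {"xyz": [0, 4.5, 0], "delta_rot": [0, 0, 0], "jaw": 0.85}
    - {"xyz": [0, 4.5, 0], "delta_rot": [0, 0, 0], "jaw": 0.85}
    - {"xyz": [0, 3.0, 0], "delta_rot": [0, 0, 0], "jaw": 0.85}
    - {"xyz": [0, 1.5, 0], "delta_rot": [0, 0, 0], "jaw": 0.85}
    - {"xyz": [0, 0, 0], "delta_rot": [0, 0, 0], "jaw": 0.85}
    - {"xyz": [0, 0, 0], "delta_rot": [0, 0, 0], "jaw": 0.85}
    - {"xyz": [0, 0, 0], "delta_rot": [0, 0, 0], "jaw": 0.85}
    - {"xyz": [0, 0, 0], "delta_rot": [0, 0, 0], "jaw": 0.85}

```text
time: 40.15
position: [0.5092, 0.3444, 0.1341]
orientation: [-180.0, 0.0, 148.9]
ft_force: [0.6, -0.5, 0.0]
gripper_width: 0.852
```

Run:
```python
from h import *
H={36:(.6835,-.0545),48:(.635,-.0256),60:(.577,.009),72:(.508,.0505)}
P={'top':{36:(.683,-.0544),48:(.635,-.0256),60:(.5766,.0093),72:(.508,.0505)},'scene':{36:(.6853,-.0539),48:(.6373,-.025),60:(.579,.01),72:(.5105,.0513)}}
for n in ('top','scene'):
    p=bot.camera(n); save(p,n+'20'); print(n)
    for k,v in H.items():
        r=fit(p,bronze(p),lambda x,y:hubbody(k,x,y,.02),*v); print(k,r and (r[0].round(4),'off pad mm',((r[0]-P[n][k])*1e3).round(1),r[1],round(r[2])))
    for m in ('kill_switch','drain_magnet'):
        for r in bot.regions_of(m,p)[:1]:
            ys,xs=np.nonzero(r['mask']); print(m,round(r['score'],2),ray(p,(xs.mean(),ys.mean()),0).round(3))
a=cv2.imread('pics/top20.png')[130:270,90:410]; b=cv2.imread('pics/scene20.png')[140:250,190:350]
cv2.imwrite('pics/c6.png',np.vstack([cv2.resize(a,(600,262)),cv2.resize(b,(480,330),interpolation=cv2.INTER_CUBIC)[:, :] if 0 else cv2.copyMakeBorder(cv2.resize(b,(480,330),interpolation=cv2.INTER_CUBIC),0,0,0,120,cv2.BORDER_CONSTANT)]))
s=bot.state();print(s['time'],s['position'],s['ft_force'])
```

```text
top
36 (array([ 0.683 , -0.0543]), 'off pad mm', array([0. , 0.1]), 130.0, 124)
48 (array([ 0.6352, -0.0256]), 'off pad mm', array([0.2, 0. ]), 227.0, 219)
60 (array([0.5771, 0.0092]), 'off pad mm', array([ 0.5, -0.1]), 359.0, 344)
72 (array([0.5082, 0.0501]), 'off pad mm', array([ 0.2, -0.4]), 524.0, 505)
kill_switch 0.61 [ 0.501 -0.391  0.   ]
drain_magnet 0.37 [0.473 0.414 0.   ]
scene
36 None
48 None
60 (array([0.5831, 0.0065]), 'off pad mm', array([ 4.1, -3.5]), 1376.0, 423)
72 None
kill_switch 0.65 [0.548 0.012 0.   ]
40.45 [0.50895439 0.34523258 0.13392457] [-0.28157407  0.20384162  0.0332489 ]
```

View pics/c6.png

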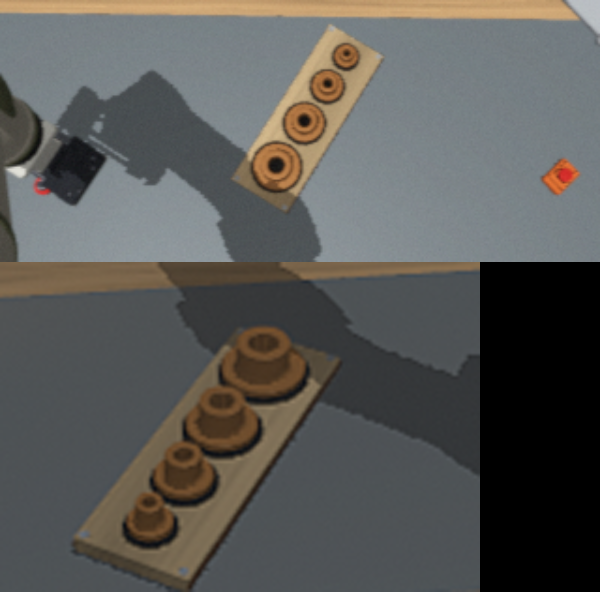

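All four hubs sit flat on their pads: in the top view at (346,55), (327,86), (304,122) and (276,166), each with an even black rim in the scene view. The kill switch is at (560,176), and the drain plug shows beside the gripper, which is well above it. I hand in the job.

```bash
python3 -c "
from station import bot
print(bot.close_job())"
```

```text
the job is handed in; nothing more can be done
None
```

All four hubs are on their matching pads, placed smallest to largest, flange down and released. I handed the job in at about 40.5 s of the 96 s allowed.

**Placing:** the last top-camera fit puts every hub within about 0.5 mm of its pad's centre. The scene view shows them flat with an even rim of pad all round. Each hub was lowered until the wrist force showed contact before the jaws opened. The highest wrist force I read was about 7 N.

**Missed first grasp:** my first try at hub 36 closed on air, because the real fingertips sit about 20 mm above the reported TCP. The hub did not move; I corrected the depth and the other grasps held first time.

**Checks that failed or disagreed:**
- **Scene-camera fit:** it failed at the end because the bronze colour mask ran into the plywood. I judged flatness there by eye. At the start this camera also disagreed with the top camera by 1–3 mm.
- **Kill switch:** the top camera finds it where it was. The scene-camera network's final "kill switch" was a false hit on the board.
- **Drain plug:** the gripper partly hid it at the end. The top camera put it within about 6 mm of its first position; I put the difference down to the hidden part, since the gripper never went near it.

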